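Hang a second cage-card plate in the notch of an occupied hook bar

ROBOT

A 6-joint arm with a two-finger parallel gripper is mounted at the origin on a cart in front of the work surface, level with it; the furniture and walls round the work are solid. World frame = base frame: x ahead of the robot, y to its left, z up, the work surface at z = 0. Lengths are in m, angles in degrees, forces in N, time in s.
With the tool pointing down it reaches from about 0.4 to 0.825 m from the base axis. Payload 7 kg.
Tool frame: the origin (TCP) lies midway between the tips of the shut fingers; the grasp point (between the pads) lies 19 mm behind it (env.grasp_offset is the distance from the TCP to the grasp point, in m); z points along the fingers, x is the direction in which the jaws open and shut, and the axes are right-handed (so a half turn about z gives the same grasp; the last joint's range is limited). The gripper opens to 88 mm and grips with 3 to 60 N. Pads are 19 mm wide; open, the fingers measure 130 mm over their backs; the gripper's body (78 mm by 193 mm) begins 47 mm behind the grasp point.
Start: joints at [86.809, 20.546, 0.682, 0, -70.136, -16.507], TCP at [0.228, 0.635, 0.227] pointing down, gripper open.
Joint ranges: [-176.03, 176.03], [-82.01, 121.73], [-58.28, 71.71], [-173.87, 95.51], [-174.79, -0.11], [-173.66, 173.66]. Speed limits (degrees/s): [136.94, 136.94, 172.46, 180, 180, 180].

INTERFACE

Orientations are given as [roll, pitch, yaw] about the fixed x, y, z axes, in that order (R = Rz(yaw) Ry(pitch) Rx(roll)).
In Python, from cell import telemetry, cams, workorder, models, env gives the robot as it stands. The module is installed in compiled form; this text tells all that it offers.
- The arm moves only by the tool jog_arm, never from a script. Its argument "plan" is a list that holds one entry, the list of rows, each a list of 6 numbers: the shift along the tool's x, y, z in cm, then the turn, a rotation vector about the tool's x, y, z in degrees. A call has 1 to 12 rows; each row shifts and turns the pose as measured when the row begins, along the tool's axes as they then stand; what a row does not reach is not made up. A row lasts 1/12 s, in which the tool goes at most 41.7 mm and 7.16 degrees, less where a joint would pass 70% of its speed; a pose out of reach is approached as far as the arm can. A call with a gripper value outside its range is refused whole. "jaw" is the closure, from -1 (fully open) to 1 (shut), set as the call begins (left out, the last holds). The fingers move at their own pace and stop on an object; the grip force is fixed at half the most. Time passes only in rows, so rows that do not move let the fingers close. It gives the time, the measured TCP pose, the force and the opening at its end, in the units of the state.
- telemetry.get_obs(): the state, without advancing time (a new reading comes with each control period).
- cams.get_image(name): name is "scene" or "top"; returns a dict with "pixels" (420x560x3 uint8, red, green, blue), "range_z" (420x560 float32, m along the optical axis (not along the pixel's ray), 0 where there is no reading), "mtx" (3x3 intrinsics, pixels), "k1" (the pictures are not rectified: a ray, as slopes to the right and down, at radius r is drawn at 1 + k1 r^2 times it, then the intrinsics apply), "world_to_cam" (4x4, takes a point from world to camera coordinates). Camera axes: x right, y down, z forward; pixel columns grow to the right and rows downward; lengths in m; the calibration is good to about 2 mm. A picture is of the moment at which its call begins.
- workorder.finish_job(): hands the job in, once; it reports no verdict.
Trained networks look in the newest picture that a camera, given by its name, has taken for a name from the list of things; names that differ only in an ending like _2 or _b are one class to them, and where a whole thing is asked for, a point or a joint stands for the part that bears it (a point fixed in the world has none). Each returns a list of dicts, best first, with "score" (0 to 1); they miss things now and then, are a little off and sometimes report something else, mostly with a low value. They report only what shows in the picture. A call takes as long as a camera call. They do not tell look-alikes from the thing itself.
- models.cut_out(thing, camera): "region" (420x560 bool, what is visible of it).
- models.mark_of(thing, camera): "position" ([x, y, z] in m, in world coordinates, good to about 4 mm: a listed point, or the origin of a listed thing).
The state is a dict: "time": time; "joint_pos": joint angles; "dq": joint speeds; "joint_efforts": joint torques, N m; "eef_pos": TCP position; "tcp_rot": TCP orientation; "contact_force": force on the tool from outside, world axes, zero at the start; "wrist_torque": the same for the moment, N m; "opening": finger opening in m.
Only numpy, scipy, OpenCV 4.12 (cv2) and the standard library are available. Lean on these libraries where they do the work, as an engineer would, in place of code of your own. Each camera call takes 0.05 s, during which the arm holds its last target. There are 200 camera calls.

TASK

Take the orange-tabbed card plate out of the desk rack, pass its window over the upturned tip of the hook bar and slide it along the bar to the notch; feel for the notch, press the plate lightly home in it by hand (clearly more than its own weight, but never hard), then let it hang there freely. The blue plate that already hangs behind the notch must stay hanging where it is, and the green plate must stay in the rack.

Things in the scene. Friction and masses are not known exactly. Their poses are not given: they have to be found in the camera images.
- orange_plate: card plate with orange tab, the one to hang; rigid, 0.08-0.17 kg, front and back alike. Origin: centre of its lower edge; x normal to its face, y across, z up. White face 66 wide (y), 6 thick (x), z 0 to 70. Above it a through window 18 wide (y -9 to 9), z 70 to 106, between uprights (34 over both). Orange grip tab on top: 28 wide (y), 10 thick (x), z 114 to 148.
- orange_rail (a point): point on the orange plate: middle of the hanging rail's lowest line, i.e. the window's upper edge, 106 above the plate's origin. The rail is 6 thick with a round underside (radius 3). Axes as the plate's.
- green_plate: identical plate with green tab, standing in the other slot of the rack; leave it.
- blue_plate: identical plate with blue tab, already hanging on the bar's flat top by its rail, between notch and post, at least 29 mm behind the notch (centre to centre). Its place does not tell where the notch is.
- rack: grey desk rack, fixed, 100 x 90 x 36. Origin: centre of its underside, x across the slots, y along them, z up. Two slots, centred at x = -22.5 and +22.5, 9 wide, 72 long, floor at z = 8, 28 deep; one plate stands in each, face normal along x. Which slot holds which plate varies.
- stand: hook stand, fixed: dark foot 170 x 100 x 10, steel post, clamp head 24 x 30 (top z = 188). Origin: on the post's axis at the table; z up; a level steel bar reaches out along -x at y = 0. The bar is clamped tight, at a reach that differs each time and is NOT measured: the centre of its notch lies anywhere from x = -115 to -75 in this frame and has to be felt for.
- bar_root (a point): point on the stand, not on the bar: above the post's axis at the height of the bar's top, 180 over the stand's origin, axes as the stand's. Bar: 8 wide (y), underside 14 below its top. Its upturned tip rises 9 above the top; the tip's outer end is 64 farther out (-x) than the notch centre; the flat top between tip and notch is about 45 long.
- notch_range (a point): point on the stand at the height of the notch's floor (174 over the origin), 95 out along -x: the MIDDLE of the range of the notch, not the notch itself, which may be 20 either way. Notch: across the bar's top, 6 deep, floor 8 wide, shoulders rounded by radius 1.5. A plate on the bar's flat top has its origin 74 above the table, one seated in the notch 68.
Things that resemble listed ones, but are neither listed nor needed, are in the scene too. What is shaped like the orange_plate but red or yellow is not meant.

How it is judged (in metres and radians):
On the way, in this order (a step that is already met when the one before it is completed fails the run):
1. the orange plate is clear of the rack (z of orange_plate in the frame of rack above 0.045 m), for 0.1 s.
2. the bar passes through the orange plate's window, behind the upturned tip (x of orange_plate in the frame of stand between -0.165 and -0.06 m and y of orange_plate in the frame of stand between -0.01 and 0.01 m and z of orange_plate in the frame of stand between 0.062 and 0.095 m), for 0.1 s.
3. the orange plate is pressed home in the notch, with more than 3 N (z of orange_plate in the frame of stand between 0.0645 and 0.0705 m and contact force between orange_plate and stand above 3 N), for 0.1 s.
At the end, for the whole second after the job is handed in: The orange plate hangs at rest, released, by its rail in the bar's notch: origin 68 mm (+-2.5) above the table, within 10 mm of the bar's centre line, upright within 0.15 rad. Blue still hangs on the bar's flat top and green stands in its slot, each within 12 mm of its start (z of orange_plate in the frame of stand between 0.0655 and 0.0705 m and y of orange_plate in the frame of stand between -0.01 and 0.01 m and x of orange_plate in the frame of stand between -0.125 and -0.06 m and angle between orange_plate's own z axis and vertical below 0.15 rad and linear speed of orange_plate below 0.03 m/s and z of blue_plate in the frame of stand between 0.071 and 0.078 m and distance of each of blue_plate, green_plate from where it was at the start of the episode below 0.012 m); the robot touches nothing.
It fails at once if the orange plate pressed against the stand or its bar with more than 20 N (contact force between orange_plate and stand above 20 N).
It fails at once if the blue plate pushed with the orange plate by more than 6 N (contact force between orange_plate and blue_plate above 6 N).
It fails at once if the blue plate shoved more than 20 mm or knocked off the bar (distance of blue_plate from where it was at the start of the episode above 0.02 m).
It also fails if it takes over 64 s, if anything falls off the work surface, if the arm or the gripper's body presses on something with over 40 N, if the wrist force passes 120 N, or if a joint passes its speed limit or range.

## Working session

There is one attempt and no reset: what is moved stays moved. The work goes in short steps, Python scripts to look and compute and a tool call to move; the robot and the scene stay as the last step left them, time stands still between calls to the robot, and variables do not carry over. Pictures are saved under pics/ and viewed, about 8 in all and at most 12, crops included, and the job is handed in when it is done.

Besides the shell and the picture viewer there is one more tool, called after "Call:" in YAML: its name, and indented under it one key for each argument. jog_arm: Moves the arm, as the interface text tells. Its arguments: {"type":"object","properties":{"plan":{"type":"array"},"jaw":{"type":"number"}},"required":["plan"]}

```bash
mkdir -p pics; cat > h.py <<'E'
import numpy as np, cv2
from cell import telemetry, cams, workorder, models, env
def img(n):
    return cams.get_image(n)
def pts(d, mask=None):
    K=d["mtx"]; z=d["range_z"]; v,u=np.nonzero((z>0) if mask is None else (z>0)&mask)
    D=np.array([d["k1"],0,0,0],float)
    p=cv2.undistortPoints(np.stack([u,v],1).astype(float)[:,None],np.asarray(K,float),D)[:,0]
    zz=z[v,u]; c=np.c_[p*zz[:,None],zz,np.ones(len(zz))]
    return (np.linalg.inv(d["world_to_cam"])@c.T).T[:,:3], u, v
def save(d,name,box=None,s=1):
    im=d["pixels"][:,:,::-1]
    if box: im=im[box[1]:box[3],box[0]:box[2]]
    cv2.imwrite("pics/"+name,cv2.resize(im,None,fx=s,fy=s,interpolation=cv2.INTER_CUBIC))
E
python3 - <<'E'
from h import *
np.set_printoptions(precision=4,suppress=True)
a=[]
for n in ("scene","top"):
    d=img(n); a.append(d["pixels"])
    for t in ("orange_plate","orange_rail","green_plate","blue_plate","rack","stand","bar_root","notch_range"):
        print(n,t,[(round(float(r["score"]),2),np.round(r["position"],3)) for r in models.mark_of(t,n)][:4])
save({"pixels":a[0]},"s.png",None,1.4);save({"pixels":a[1]},"t.png",None,1.4)
print(telemetry.get_obs(), env.grasp_offset)
E
```

```text
scene orange_plate [(0.96, array([0.457, 0.33 , 0.   ])), (0.79, array([ 0.372,  0.167, -0.004])), (0.63, array([0.379, 0.271, 0.   ])), (0.62, array([0.48 , 0.215, 0.009]))]
scene orange_rail [(0.89, array([0.481, 0.214, 0.117])), (0.84, array([0.375, 0.166, 0.106])), (0.79, array([0.381, 0.27 , 0.105])), (0.61, array([0.453, 0.337, 0.106]))]
scene green_plate [(0.84, array([0.522, 0.212, 0.008]))]
scene blue_plate [(0.56, array([ 0.593, -0.109,  0.072]))]
scene rack [(0.59, array([0.502, 0.209, 0.002]))]
scene stand []
scene bar_root [(0.76, array([ 0.635, -0.107,  0.181]))]
scene notch_range [(0.79, array([ 0.538, -0.112,  0.176])), (0.73, array([ 0.631, -0.106,  0.181]))]
top orange_plate [(0.77, array([ 0.452,  0.332, -0.001])), (0.71, array([0.481, 0.216, 0.009])), (0.61, array([ 0.38 ,  0.27 , -0.002])), (0.47, array([0.376, 0.166, 0.   ]))]
top orange_rail [(0.74, array([0.379, 0.269, 0.104])), (0.68, array([0.373, 0.165, 0.105])), (0.67, array([0.454, 0.33 , 0.105])), (0.53, array([0.48 , 0.218, 0.007]))]
top green_plate [(0.49, array([0.527, 0.212, 0.009]))]
top blue_plate [(0.82, array([ 0.593, -0.109,  0.076]))]
top rack [(0.74, array([0.504, 0.208, 0.001])), (0.67, array([ 0.543, -0.11 ,  0.175]))]
top stand [(0.74, array([ 0.633, -0.108,  0.001]))]
top bar_root [(0.75, array([ 0.634, -0.111,  0.181]))]
top notch_range [(0.85, array([ 0.543, -0.113,  0.172]))]
{'time': 0.9, 'joint_pos': array([ 86.8092,  20.5444,   0.6825,   0.0001, -70.1372, -16.5075]), 'dq': array([ 0.0168,  0.0974,  0.0271, -0.0346,  0.0046,  0.0172]), 'joint_efforts': array([ -0.0002, -58.2355,  29.3295,   7.0017,   0.0126,  -0.    ]), 'eef_pos': array([0.2275, 0.6355, 0.2266]), 'tcp_rot': array([ 179.9998,    0.001 , -109.6982]), 'contact_force': array([-0.0333,  0.5067,  0.2391]), 'wrist_torque': array([ 0.0077, -0.0237,  0.0229]), 'opening': 0.08758060188607747} 0.0188
```

View pics/s.png

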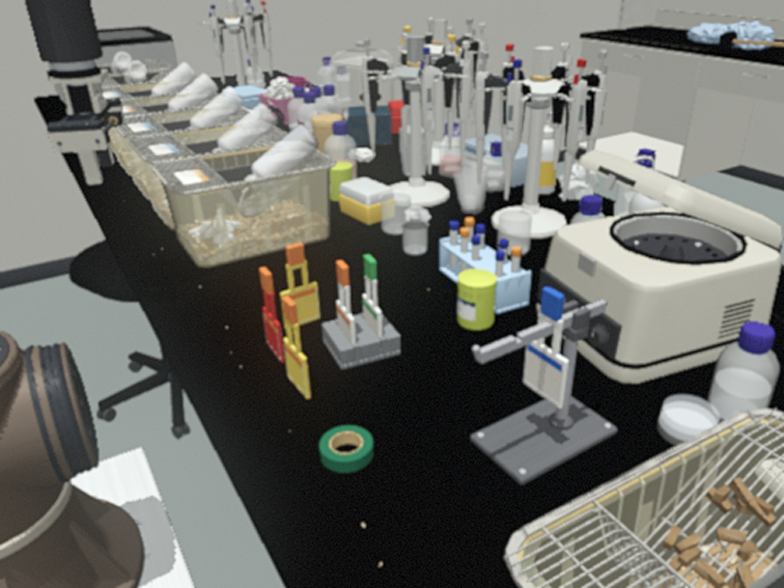

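View pics/t.png

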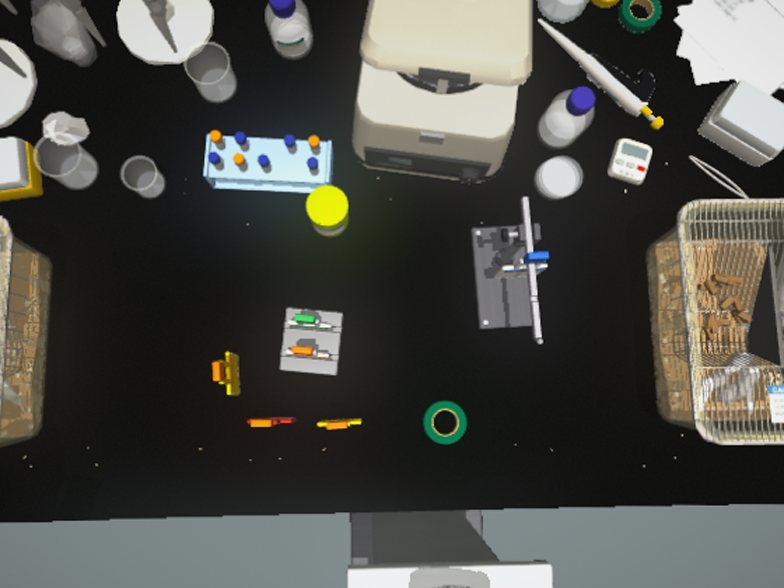

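The candidates with orange tabs in the scene picture (1.4x pixels) are the red plate (270,300), yellow (295,270), yellow (295,340) and the white-faced one in the rack at (345,300). Only the last stands in the rack beside green (372,295), so it is the one meant. I'll measure it and the bar, and confirm it with a crop.

```bash
python3 - <<'E'
from h import *
np.set_printoptions(precision=4,suppress=True)
def fit(q):
    c=q[:,:2].mean(0); u,s,v=np.linalg.svd(q[:,:2]-c,full_matrices=False); a=v[0]; t=(q[:,:2]-c)@a
    n=(q[:,:2]-c)@v[1]
    return c,np.degrees(np.arctan2(a[1],a[0])), np.percentile(t,[0,2,98,100]),np.percentile(n,[2,98])
for n in ("scene","top"):
    d=img(n); P,u,v=pts(d); col=d["pixels"][v,u].astype(int)
    R,G,B=col.T
    if n=="scene": save(d,"crop.png",(170,160,300,290),5)
    def sel(x0,x1,y0,y1,z0,z1): return (P[:,0]>x0)&(P[:,0]<x1)&(P[:,1]>y0)&(P[:,1]<y1)&(P[:,2]>z0)&(P[:,2]<z1)
    for nm,s in (("otab",sel(.45,.505,.16,.27,.125,.165)),("gtab",sel(.505,.56,.16,.27,.125,.165)),("otop",sel(.45,.505,.16,.27,.151,.165)),("oface",sel(.45,.505,.16,.27,.045,.075)),("racktop",sel(.42,.6,.13,.28,.03,.04)),
        ("bluetab",sel(.55,.62,-.16,-.06,.195,.235)),("blueface",sel(.55,.63,-.17,-.05,.08,.13)),
        ("bartop",sel(.38,.565,-.15,-.07,.172,.186)),("tip",sel(.38,.5,-.15,-.07,.184,.2)),("bar",sel(.38,.57,-.15,-.07,.16,.2))):
        q=P[s]
        if len(q)>8:
            print(n,nm,len(q),*fit(q),"min",np.percentile(q,2,axis=0),"max",np.percentile(q,98,axis=0))
    s=sel(.38,.57,-.16,-.06,.155,.2); q=P[s]; b=np.floor(q[:,0]/.004).astype(int)
    for k in np.unique(b): print(k*4,(b==k).sum(), np.round(np.median(q[b==k],0)*1000,1), np.round(q[b==k][:,2].max()*1000,1),end="; ")
    print()
    s=sel(.6,1,-.35,.3,.05,.4); q=P[s]; print("obst x>0.6 max z by x", [(x/100,round(float(q[(q[:,0]*100//5==x//5)][:,2].max()),3)) for x in range(60,95,5) if (q[:,0]*100//5==x//5).any()])
E
```

```text
scene otab 128 [0.4784 0.2059] -86.7240958416299 [-0.0189 -0.0182  0.0098  0.0109] [-0.0041  0.0056] min [0.4745 0.1962 0.1264] max [0.4838 0.2241 0.1564]
scene gtab 129 [0.523  0.2024] -89.76967832235806 [-0.0191 -0.0183  0.0099  0.0125] [-0.0036  0.0057] min [0.5195 0.1926 0.1256] max [0.5288 0.2208 0.1563]
scene otop 40 [0.4794 0.2084] -91.70488074176704 [-0.016  -0.0147  0.0118  0.012 ] [-0.0039  0.0043] min [0.4752 0.1964 0.1512] max [0.4839 0.223  0.1569]
scene oface 141 [0.4776 0.204 ] -94.5074357248077 [-0.0424 -0.0386  0.0264  0.027 ] [-0.002   0.0037] min [0.4742 0.1775 0.0453] max [0.482  0.2424 0.0739]
scene racktop 789 [0.4956 0.197 ] 146.68769696578036 [-0.0629 -0.0563  0.0558  0.0637] [-0.0522  0.0437] min [0.4516 0.1604 0.0307] max [0.5488 0.2513 0.0386]
scene bluetab 275 [ 0.5924 -0.114 ] -81.69516333135651 [-0.0164 -0.0153  0.0117  0.0124] [-0.0066  0.0034] min [ 0.589  -0.1255  0.1956] max [ 0.5991 -0.0985  0.2223]
scene blueface 750 [ 0.5938 -0.1143] -87.39613007542846 [-0.0367 -0.0332  0.0295  0.0305] [-0.0354  0.0034] min [ 0.59   -0.1438  0.081 ] max [ 0.6292 -
[... 3371 characters left out ...]
0.  -111.5  178.7] 182.9; 512 12 [ 514.1 -111.6  179.8] 184.6; 516 14 [ 518.1 -112.9  179.3] 182.7; 520 12 [ 522.1 -110.5  179.4] 181.6; 524 13 [ 526.1 -111.4  179.8] 183.6; 528 12 [ 530.2 -110.4  180.1] 182.6; 532 13 [ 534.5 -110.3  179.5] 183.3; 536 11 [ 538.  -112.4  179.5] 181.9; 540 8 [ 542.2 -110.8  175.1] 177.7; 544 14 [ 546.2 -110.2  175.3] 179.3; 548 12 [ 549.8 -110.4  178.7] 183.0; 552 13 [ 554.  -109.2  179.9] 184.6; 556 12 [ 558.2 -110.   179.7] 182.8; 560 11 [ 561.3 -109.7  180.3] 181.2; 564 11 [ 565.8 -110.   178.5] 182.0; 568 7 [ 569.  -108.8  177.5] 182.9; 
obst x>0.6 max z by x [(0.6, 0.22), (0.65, 0.184), (0.7, 0.09), (0.75, 0.171), (0.8, 0.299), (0.85, 0.297), (0.9, 0.28)]
```

View pics/crop.png

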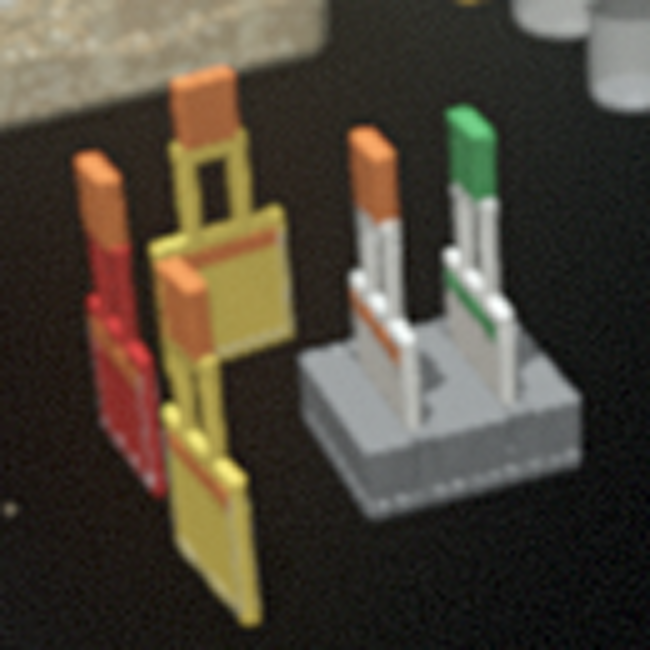

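The crop confirms it: the white-faced plate with the orange tab and strip (crop 375,270) stands in the rack's near slot, and the others are red or yellow. The notch shows as a dip at x≈0.543, which agrees with the tip end at 0.480 plus 64 mm. Next I'll move above the tab.

Call:
jog_arm:
  plan:
    - [[2.6,-3.15,0,0,0,0],[2.6,-3.15,0,0,0,0],[2.6,-3.15,0,0,0,0],[2.6,-3.15,0,0,0,0],[2.6,-3.15,0,0,0,0],[2.6,-3.15,0,0,0,0],[2.6,-3.15,0,0,0,0],[2.6,-3.15,0,0,0,0],[2.6,-3.15,0,0,0,0],[2.6,-3.15,0,0,0,0],[0,0,0,0,0,-7.1],[0,0,0,0,0,-7.1]]
  jaw: -1

```text
time: 2.0
eef_pos: [0.4407, 0.2745, 0.2262]
tcp_rot: [-179.8, 0.1, -95.1]
contact_force: [-0.1, 1.0, -0.5]
opening: 0.0873
```

```bash
cat > go.py <<'E'
import sys; from h import *
from scipy.spatial.transform import Rotation as R
np.set_printoptions(precision=3,suppress=True)
o=telemetry.get_obs(); t=np.array(list(map(float,sys.argv[1:4]))); yaw=float(sys.argv[4])
r=R.from_euler("xyz",o["tcp_rot"],degrees=True); g=R.from_euler("xyz",[180,0,yaw],degrees=True)
print("t",o["time"],"pos",o["eef_pos"],"rot",o["tcp_rot"],"F",o["contact_force"],"op",o["opening"])
print("tool shift cm",r.inv().apply(t-o["eef_pos"])*100,"turn",(r.inv()*g).as_rotvec(degrees=True))
E
python3 go.py .4805 .211 .2 -95.5
```

```text
t 2.0 pos [0.441 0.274 0.226] rot [-179.836    0.112  -95.051] F [-0.079  0.965 -0.514] op 0.08732048520784211
tool shift cm [ 5.975 -4.514  2.624] turn [-0.164  0.112  0.449]
```

Call:
jog_arm:
  plan:
    - [[3.0,-2.2,0,0,0,0.4],[3.0,-2.2,0,0,0,0],[0,0,1.3,0,0,0],[0,0,1.3,0,0,0],[0,0,0,0,0,0]]

```text
time: 2.42
eef_pos: [0.4827, 0.2065, 0.2017]
tcp_rot: [-179.6, 0.3, -95.1]
contact_force: [-1.4, -0.4, 0.1]
opening: 0.0875
```

```bash
python3 go.py .4805 .211 .127 -95.5
```

```text
t 2.4167 pos [0.483 0.207 0.202] rot [-179.618    0.325  -95.093] F [-1.433 -0.382  0.063] op 0.08748367591617232
tool shift cm [-0.384  0.311  7.473] turn [-0.381  0.326  0.406]
```

Call:
jog_arm:
  plan:
    - [[-0.38,0.3,0,-0.38,0.33,0.4],[0,0,2.0,0,0,0],[0,0,2.0,0,0,0],[0,0,1.5,0,0,0],[0,0,1.0,0,0,0],[0,0,0.6,0,0,0],[0,0,0,0,0,0]]

```text
time: 3.0
eef_pos: [0.4813, 0.2156, 0.1334]
tcp_rot: [-179.8, 0.2, -95.4]
contact_force: [-1.4, 0.4, -0.3]
opening: 0.0877
```

```bash
python3 go.py .4805 .211 .127 -95.5
```

```text
t 3.0 pos [0.481 0.216 0.133] rot [-179.777    0.156  -95.437] F [-1.438  0.43  -0.339] op 0.08767459313606589
tool shift cm [0.469 0.035 0.643] turn [-0.223  0.156  0.063]
```

Call:
jog_arm:
  plan:
    - [[0.3,0,0.4,0,0,0],[0,0,0,0,0,0],[0,0,0,0,0,0]]

```text
time: 3.25
eef_pos: [0.4817, 0.2138, 0.1309]
tcp_rot: [-179.7, 0.2, -95.4]
contact_force: [-1.1, 0.6, 0.7]
opening: 0.0874
```

```bash
python3 go.py .4805 .211 .127 -95.5
```

```text
t 3.25 pos [0.482 0.214 0.131] rot [-179.686    0.215  -95.355] F [-1.116  0.586  0.66 ] op 0.08743629713079579
tool shift cm [0.294 0.095 0.386] turn [-0.314  0.216  0.145]
```

Call:
jog_arm:
  plan:
    - [[0.3,0.1,0.4,-0.3,0.2,0],[0.1,0,0.1,0,0,0],[0,0,0,0,0,0]]

```text
time: 3.5
eef_pos: [0.4809, 0.21, 0.127]
tcp_rot: [-179.9, 0.1, -95.4]
contact_force: [-0.5, -0.3, -0.4]
opening: 0.0876
```

Call:
jog_arm:
  plan:
    - [[0,0,0,0,0,0],[0,0,0,0,0,0],[0,0,0,0,0,0],[0,0,0,0,0,0],[0,0,0,0,0,0],[0,0,0,0,0,0],[0,0,0,0,0,0],[0,0,0,0,0,0]]
  jaw: 1

```text
time: 4.17
eef_pos: [0.4813, 0.21, 0.1276]
tcp_rot: [-179.9, 0.1, -95.4]
contact_force: [0.3, -0.4, 0.4]
opening: 0.0396
```

```bash
python3 go.py .4805 .211 .20 -95.5
```

```text
t 4.1667 pos [0.481 0.21  0.128] rot [-179.869    0.145  -95.386] F [ 0.322 -0.381  0.44 ] op 0.0395590750842995
tool shift cm [-0.114  0.069 -7.242] turn [-0.13   0.145  0.114]
```

Call:
jog_arm:
  plan:
    - [[0,0,0,0,0,0],[0,0,0,0,0,0],[0,0,0,0,0,0],[0,0,0,0,0,0],[0,0,0,0,0,0],[0,0,0,0,0,0]]

```text
time: 4.67
eef_pos: [0.4812, 0.21, 0.1274]
tcp_rot: [-179.9, 0.1, -95.4]
contact_force: [0.8, -0.2, -0.8]
opening: 0.0274
```

Call:
jog_arm:
  plan:
    - [[0,0,-0.5,0,0,0],[0,0,-1,0,0,0],[0,0,-1.5,0,0,0],[0,0,-2,0,0,0],[0,0,-2,0,0,0],[0,0,-2,0,0,0],[0,0,-2,0,0,0],[0,0,0,0,0,0],[0,0,0,0,0,0]]

```text
time: 5.42
eef_pos: [0.4804, 0.2087, 0.2477]
tcp_rot: [-179.9, 0.1, -95.4]
contact_force: [0.3, 0.1, -1.8]
opening: 0.0274
```

```bash
python3 - <<'E'
from h import *
from scipy.spatial.transform import Rotation as R
np.set_printoptions(precision=4,suppress=True)
o=telemetry.get_obs(); print(o["eef_pos"],o["tcp_rot"],o["contact_force"],o["wrist_torque"],o["opening"])
d=img("scene"); save(d,"lift.png",(190,110,310,250),4)
r=R.from_euler("xyz",o["tcp_rot"],degrees=True)
for n in ("scene","top"):
    if n=="top": d=img(n)
    P,u,v=pts(d); q=r.inv().apply(P-o["eef_pos"])*1000
    for nm,z0,z1,w in (("face",55,110,38),("upr",12,45,20)):
        s=(abs(q[:,0])<w)&(abs(q[:,1])<14)&(q[:,2]>z0)&(q[:,2]<z1); f=q[s]
        if len(f)>10: print(n,nm,len(f),np.percentile(f,[2,10,50,90,98],axis=0).T)
    if n=="scene":
        s=(abs(q[:,0])<30)&(abs(q[:,1])<14)&(q[:,2]>50)&(q[:,2]<112); f=q[s]
        print("slope y~x,z",np.linalg.lstsq(np.c_[f[:,0],f[:,2],np.ones(len(f))],f[:,1],rcond=None)[0])
E
python3 go.py .43 -.1165 .208 -88
```

```text
[0.4804 0.2087 0.2477] [-179.8616    0.1032  -95.4003] [ 0.3127  0.1236 -1.7641] [-0.0789  0.029   0.0035] 0.02739363373736583
scene face 314 [[-29.0924 -22.91    11.283   32.5765  34.5797]
 [ -1.597    1.2403   3.8329   4.6874   5.101 ]
 [ 56.3665  60.4012  81.9674 103.5806 108.5142]]
scene upr 107 [[-14.2706 -11.4772  10.061   18.0253  18.729 ]
 [ -2.4954  -1.7164   1.8036   3.5093   3.8041]
 [ 13.79    16.2089  28.9567  41.4911  44.1527]]
slope y~x,z [-0.0018  0.0099  3.0501]
t 5.5167 pos [0.481 0.209 0.247] rot [-179.863    0.072  -95.392] F [ 0.717  0.763 -1.802] op 0.02787841441703148
tool shift cm [32.845  1.986  3.864] turn [-0.141  0.063 -7.392]
```

View pics/lift.png

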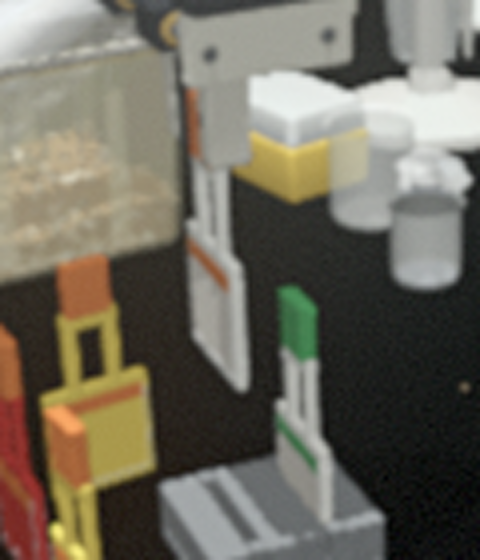

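The plate is held upright at a 27 mm opening, and green stays in its slot (crop 305,400). Next I carry it out in front of the bar's tip.

Call:
jog_arm:
  plan:
    - [[0,0.5,0,0,0,-7.1],[2,0.6,0,0,0,-0.3],[3,0.6,0,0,0,0],[3,0.6,0,0,0,0],[3,0.6,0,0,0,0],[3,0.6,0.5,0,0,0],[3,0.6,0.5,0,0,0],[3,0.6,0.5,0,0,0],[3,0.6,0.5,0,0,0],[3,0.5,0.5,0,0,0],[3,0,0.5,0,0,0],[1.5,0,0.5,0,0,0]]

```text
time: 6.52
eef_pos: [0.4259, -0.1092, 0.2026]
tcp_rot: [179.3, -0.3, -87.2]
contact_force: [0.4, 0.4, 0.1]
opening: 0.0278
```

Call:
jog_arm:
  plan:
    - [[0,0,0,0,0,0],[0,0,0,0,0,0]]

```text
time: 6.68
eef_pos: [0.4234, -0.1124, 0.2]
tcp_rot: [179.0, -0.3, -87.5]
contact_force: [-0.1, -0.1, -1.0]
opening: 0.0279
```

```bash
python3 go.py .43 -.1165 .208 -88
```

```text
t 6.6833 pos [ 0.423 -0.112  0.2  ] rot [178.953  -0.303 -87.486] F [-0.145 -0.143 -1.038] op 0.027870902815910703
tool shift cm [ 0.441 -0.628 -0.814] turn [ 1.045 -0.307  0.511]
```

Call:
jog_arm:
  plan:
    - [[0.4,-0.6,-0.8,1.0,-0.3,0.5],[0.1,-0.1,-0.2,0,0,0],[0,0,0,0,0,0],[0,0,0,0,0,0]]

```text
time: 7.02
eef_pos: [0.4314, -0.1161, 0.2104]
tcp_rot: [180.0, 0.0, -88.0]
contact_force: [0.2, 0.5, -0.1]
opening: 0.0277
```

```bash
python3 - <<'E'
from h import *
from scipy.spatial.transform import Rotation as R
np.set_printoptions(precision=1,suppress=True)
o=telemetry.get_obs(); r=R.from_euler("xyz",[180,0,-88],degrees=True)
print(o["eef_pos"]*1000,o["tcp_rot"])
for n in ("scene","top"):
    d=img(n); save(d,n+"2.png",(320,160,460,300),5) if n=="scene" else None
    P,u,v=pts(d); q=r.inv().apply(P-o["eef_pos"])*1000
    for nm,b in (("face",(-45,45,-14,14,55,112)),("upr",(-20,20,-10,10,14,44)),("bar",(-25,25,-150,-62,10,45)),("tip",(-25,25,-64,-42,10,45)),("barflat",(-25,25,-110,-64,24,34)),("finger",(-60,60,-14,14,-30,2)),("uptop",(-20,20,-9,9,3,12))):
        s=np.all([(q[:,i]>b[2*i])&(q[:,i]<b[2*i+1]) for i in range(3)],0); f=q[s]
        if len(f)>8: print(n,nm,len(f),"x",np.percentile(f[:,0],[2,10,50,90,98]),"y",np.percentile(f[:,1],[2,50,98]),"z",np.percentile(f[:,2],[2,50,98]))
E
python3 go.py .51 -.1137 .208 -88
```

```text
[ 431.4 -116.1  210.4] [180.   0. -88.]
scene face 821 x [-30.4 -23.8   6.5  31.7  33.4] y [0.4 4.6 5.9] z [ 56.1  83.  111. ]
scene upr 178 x [-15.1 -12.3   9.7  17.5  18.3] y [-1.3  2.9  4.6] z [15.  29.5 43.5]
scene bar 437 x [-3.1 -1.2  3.9  5.1  5.9] y [-148.  -103.7  -64. ] z [29.5 34.4 44.1]
scene tip 85 x [-1.6 -0.   3.7  5.2  5.6] y [-63.8 -55.1 -49. ] z [21.9 31.1 43. ]
scene barflat 114 x [-3.  -2.2  2.9  5.   5.7] y [-106.2  -85.9  -65. ] z [29.3 30.9 33.5]
scene finger 618 x [-26.3 -19.    4.2  31.3  32.3] y [-9.3  6.  11.3] z [-29.5 -16.1  -0.5]
scene uptop 59 x [-16.5 -14.    3.4  17.6  18.8] y [0.  3.6 4.9] z [ 4.4  8.4 11.7]
top bar 253 x [-4.5 -4.2 -1.6  2.9  3.9] y [-147.7 -107.7  -67.4] z [27.7 30.9 42.8]
top barflat 104 x [-4.5 -3.9 -0.5  3.2  3.9] y [-108.3  -86.6  -67.1] z [27.3 30.4 33.4]
t 7.1167 pos [ 0.431 -0.116  0.21 ] rot [179.956   0.025 -87.955] F [ 0.843  0.635 -0.979] op 0.0274768056048498
tool shift cm [ 0.049 -7.881  0.216] turn [0.044 0.025 0.045]
```

View pics/scene2.png

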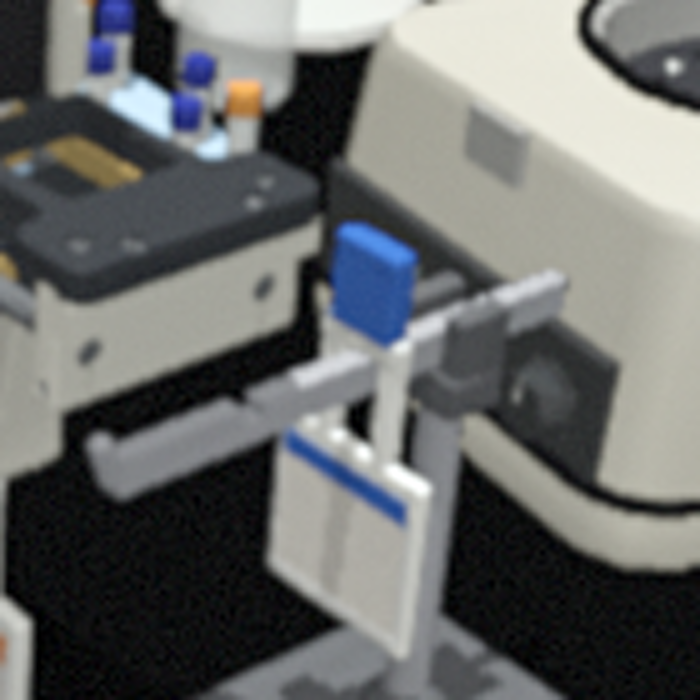

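The picture shows the bar tip at (100,450) and the notch at (245,405), with blue behind it at (370,290). The plate and bar are laterally aligned within about 1 mm and the heights fit, so I'm threading now.

Call:
jog_arm:
  plan:
    - [[0,-0.8,0,0,0,0],[0,-0.8,0,0,0,0],[0,-0.8,0,0,0,0],[0,-0.8,0,0,0,0],[0,-0.8,0,0,0,0],[0,-0.8,0,0,0,0],[0,0,0,0,0,0]]

```text
time: 7.7
eef_pos: [0.4855, -0.1128, 0.21]
tcp_rot: [180.0, 0.0, -87.8]
contact_force: [0.6, -0.3, -0.5]
opening: 0.0278
```

```bash
python3 go.py .512 -.1134 .2085 -88
```

```text
t 7.7 pos [ 0.485 -0.113  0.21 ] rot [179.989   0.019 -87.803] F [ 0.585 -0.253 -0.491] op 0.027810294461467367
tool shift cm [ 0.164 -2.651  0.152] turn [0.011 0.019 0.197]
```

Call:
jog_arm:
  plan:
    - [[0.15,-0.8,0,0,0,0.2],[0,-0.8,0,0,0,0],[0,-0.8,0,0,0,0],[0,-0.3,0,0,0,0],[0,0,0,0,0,0],[0,0,0,0,0,0]]

```text
time: 8.2
eef_pos: [0.5157, -0.1136, 0.2089]
tcp_rot: [179.9, 0.0, -88.1]
contact_force: [0.5, 0.2, -1.1]
opening: 0.028
```

```bash
python3 go.py .518 -.1131 .196 -88; python3 - <<'E'
from h import *
for n in("scene","top"):
    d=img(n)
    print([(round(float(r["score"]),2),np.round(r["position"],4)) for t in ("orange_plate","blue_plate","orange_rail") for r in models.mark_of(t,n) if r["position"][1]<0])
    save(d,"thr_%s.png"%n,(320,160,460,300),5) if n=="scene" else None
E
```

```text
t 8.2 pos [ 0.516 -0.114  0.209] rot [179.867   0.01  -88.063] F [ 0.486  0.17  -1.123] op 0.027960513132865985
tool shift cm [-0.044 -0.231  1.293] turn [ 0.133  0.01  -0.063]
[(0.68, array([ 0.5113, -0.1089,  0.0914])), (0.92, array([ 0.5905, -0.1089,  0.0749])), (0.72, array([ 0.5164, -0.1153,  0.198 ]))]
[]
```

View pics/thr_scene.png

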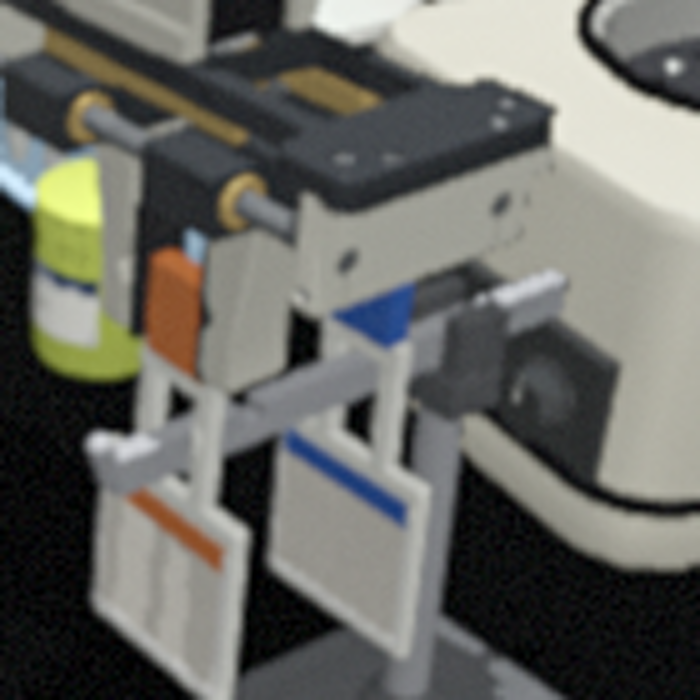

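Threaded: the bar runs through the window at (180,440). Now I lower onto the flat, lightly.

Call:
jog_arm:
  plan:
    - [[0,0,0.5,0.1,0,0],[0,0,0.5,0,0,0],[0,0,0.3,0,0,0],[0,0,0,0,0,0]]

```text
time: 8.93
eef_pos: [0.5152, -0.1135, 0.1952]
tcp_rot: [-179.9, 0.0, -88.1]
contact_force: [-0.1, -0.5, -0.5]
opening: 0.028
```

Call:
jog_arm:
  plan:
    - [[0,0,0.1,0,0,0],[0,0,0.1,0,0,0],[0,0,0,0,0,0]]

```text
time: 9.18
eef_pos: [0.5151, -0.1136, 0.1928]
tcp_rot: [-180.0, 0.0, -88.0]
contact_force: [-1.0, -0.1, 1.2]
opening: 0.0279
```

Call:
jog_arm:
  plan:
    - [[0,0,0.1,0,0,0]]

```text
time: 9.27
eef_pos: [0.5152, -0.1136, 0.1925]
tcp_rot: [-180.0, -0.0, -88.0]
contact_force: [-3.5, 2.5, 10.6]
opening: 0.0277
```

Call:
jog_arm:
  plan:
    - [[0,0,0.1,0,0,0]]

```text
time: 9.35
eef_pos: [0.5153, -0.1136, 0.1925]
tcp_rot: [-179.9, -0.0, -88.0]
contact_force: [-5.1, 1.8, 10.3]
opening: 0.0277
```

Flat contact is at TCP z = 0.1925, at about 11 N per mm of push, which puts the seated height at about 0.1865. I'll slide with about 3 N down.

Call:
jog_arm:
  plan:
    - [[0,-0.1,0,0,0,0],[0,-0.25,0.03,0,0,0],[0,-0.25,0.03,0,0,0],[0,-0.25,0.03,0,0,0],[0,-0.25,0.03,0,0,0],[0,-0.25,0.03,0,0,0]]

```text
time: 9.85
eef_pos: [0.5265, -0.1141, 0.1924]
tcp_rot: [179.8, -0.1, -88.0]
contact_force: [-7.5, 1.0, 10.0]
opening: 0.0272
```

Call:
jog_arm:
  plan:
    - [[0,-0.25,0.03,0,0,0],[0,-0.25,0.03,0,0,0],[0,-0.25,0.03,0,0,0]]

```text
time: 10.1
eef_pos: [0.5305, -0.1149, 0.1925]
tcp_rot: [179.3, -0.2, -88.0]
contact_force: [-7.3, 0.9, 8.5]
opening: 0.0275
```

Call:
jog_arm:
  plan:
    - [[-0.2,0,-0.06,0.6,-0.2,0],[-0.1,-0.1,-0.02,0.2,0,0],[0,0,0,0,0,0]]

```text
time: 10.35
eef_pos: [0.5324, -0.112, 0.1929]
tcp_rot: [-179.9, 0.0, -88.0]
contact_force: [0.0, -0.8, 0.1]
opening: 0.0273
```

```bash
python3 go.py .5455 -.1121 .192 -88
```

```text
t 10.35 pos [ 0.532 -0.112  0.193] rot [-179.897    0.002  -88.029] F [ 0.006 -0.754  0.121] op 0.027299154333865063
tool shift cm [ 0.053 -1.313  0.096] turn [-0.103  0.002 -0.029]
```

Call:
jog_arm:
  plan:
    - [[0,-0.25,0.04,0,0,0],[0,-0.25,0.02,0,0,0],[0,-0.2,0.02,0,0,0]]

```text
time: 10.6
eef_pos: [0.5371, -0.1123, 0.1926]
tcp_rot: [179.8, -0.1, -88.0]
contact_force: [-5.5, 1.5, 7.1]
opening: 0.0277
```

Call:
jog_arm:
  plan:
    - [[0,-0.2,0.02,0,0,0],[0,-0.2,0.02,0,0,0]]

```text
time: 10.77
eef_pos: [0.5398, -0.1126, 0.1926]
tcp_rot: [179.6, -0.1, -88.0]
contact_force: [-0.9, 0.4, 1.4]
opening: 0.0277
```

Call:
jog_arm:
  plan:
    - [[0,-0.2,0.04,0.3,0.1,0],[0,-0.15,0.06,0,0,0]]

```text
time: 10.93
eef_pos: [0.5442, -0.1124, 0.1913]
tcp_rot: [179.9, -0.2, -88.0]
contact_force: [-0.8, -0.4, 0.0]
opening: 0.0275
```

Call:
jog_arm:
  plan:
    - [[0,-0.1,0.06,0,0,0]]

```text
time: 11.02
eef_pos: [0.5457, -0.1122, 0.1904]
tcp_rot: [180.0, -0.2, -88.0]
contact_force: [0.1, 0.2, -0.0]
opening: 0.0275
```

It is dropping below the flat with no force, so it's over the notch at x≈0.5455. I'll continue straight down.

Call:
jog_arm:
  plan:
    - [[0,0,0.1,0,0,0],[0,0,0.1,0,0,0],[0,0,0,0,0,0]]

```text
time: 11.27
eef_pos: [0.5454, -0.1122, 0.1874]
tcp_rot: [179.9, -0.2, -88.0]
contact_force: [-0.1, -0.4, -0.7]
opening: 0.0271
```

Call:
jog_arm:
  plan:
    - [[0,0,0.1,0,0,0],[0,0,0.05,0,0,0],[0,0,0,0,0,0]]

```text
time: 11.52
eef_pos: [0.5455, -0.1122, 0.1868]
tcp_rot: [179.9, -0.2, -88.0]
contact_force: [-1.2, -0.5, 0.2]
opening: 0.0278
```

Call:
jog_arm:
  plan:
    - [[0,0,0.06,0,0,0],[0,0,0.06,0,0,0]]

```text
time: 11.68
eef_pos: [0.5456, -0.1123, 0.1866]
tcp_rot: [179.9, -0.2, -87.9]
contact_force: [-4.3, 1.4, 6.9]
opening: 0.028
```

Call:
jog_arm:
  plan:
    - [[0,0,0.07,0,0,0],[0,0,0.07,0,0,0],[0,0,0.07,0,0,0]]

```text
time: 11.93
eef_pos: [0.5456, -0.1123, 0.1866]
tcp_rot: [-180.0, -0.3, -87.9]
contact_force: [-3.9, 1.0, 7.4]
opening: 0.0275
```

Pressed home with about 7 N for over 0.3 s at z = 0.1866, which matches the seated height. Relax, then open.

Call:
jog_arm:
  plan:
    - [[0,0,-0.02,0,0,0],[0,0,0,0,0,0],[0,0,0,0,0,0]]

```text
time: 12.18
eef_pos: [0.5454, -0.1122, 0.1868]
tcp_rot: [-180.0, -0.3, -87.9]
contact_force: [-1.2, 0.2, 1.7]
opening: 0.0278
```

Call:
jog_arm:
  plan:
    - [[0,0,0,0,0,0],[0,0,0,0,0,0],[0,0,0,0,0,0],[0,0,0,0,0,0],[0,0,0,0,0,0],[0,0,0,0,0,0],[0,0,0,0,0,0],[0,0,0,0,0,0]]
  jaw: -1

```text
time: 12.85
eef_pos: [0.5469, -0.1121, 0.1864]
tcp_rot: [-179.8, -0.3, -87.9]
contact_force: [0.6, 0.9, 0.2]
opening: 0.0754
```

```bash
python3 - <<'E'
from h import *
o=telemetry.get_obs(); print(o["time"],o["eef_pos"],o["contact_force"],o["opening"])
d=img("scene"); save(d,"rel.png",(320,160,460,300),5)
E
```

```text
12.85 [ 0.54688234 -0.1121008   0.18636254] [0.59523743 0.93014407 0.15814831] 0.07538874820316
```

View pics/rel.png

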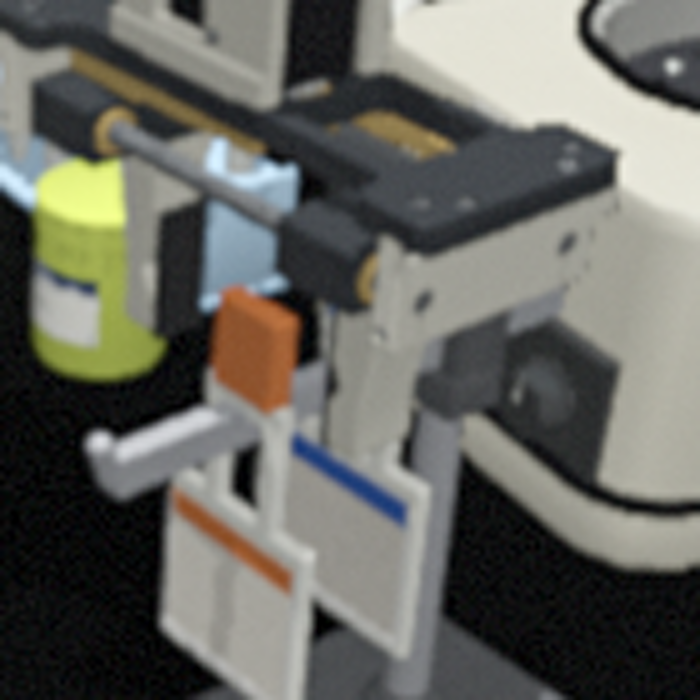

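The orange plate hangs free in the notch, with its tab at (255,345) and the fingers clear. I retreat upward and check.

Call:
jog_arm:
  plan:
    - [[0,0,-0.5,0,0,0],[0,0,-1,0,0,0],[0,0,-2,0,0,0],[0,0,-2.5,0,0,0],[0,0,-3,0,0,0],[0,0,-3,0,0,0],[0,0,-1,0,0,0],[0,0,0,0,0,0],[0,0,0,0,0,0]]

```text
time: 13.65
eef_pos: [0.5456, -0.1122, 0.3282]
tcp_rot: [-179.7, -0.3, -87.9]
contact_force: [0.7, -0.0, -0.4]
opening: 0.0877
```

```bash
python3 - <<'E'
from h import *
np.set_printoptions(precision=4,suppress=True)
print(telemetry.get_obs()["eef_pos"])
for n in("scene","scene","top"):
    d=img(n)
    print(n,[(t,round(float(r["score"]),2),np.round(r["position"],4)) for t in ("orange_plate","blue_plate","green_plate") for r in models.mark_of(t,n)])
    P,u,v=pts(d)
    for nm,b in (("otab",(.525,.567,-.15,-.07,.19,.225)),("oface",(.525,.567,-.16,-.06,.075,.13)),("btab",(.57,.62,-.15,-.07,.2,.235))):
        s=np.all([(P[:,i]>b[2*i])&(P[:,i]<b[2*i+1]) for i in range(3)],0); f=P[s]
        if len(f)>8: print(nm,len(f),np.percentile(f,[2,50,98],axis=0).T.ravel())
save(d,"x.png"); d=img("scene"); save(d,"end.png",(180,120,460,300),2.8)
E
```

```text
[ 0.5456 -0.1122  0.3282]
scene [('orange_plate', 0.86, array([ 0.5432, -0.1118,  0.0699])), ('orange_plate', 0.67, array([ 0.457 ,  0.3323, -0.0001])), ('orange_plate', 0.62, array([ 0.3793,  0.2685, -0.0005])), ('orange_plate', 0.58, array([ 0.3694,  0.1676, -0.0023])), ('blue_plate', 0.83, array([ 0.5946, -0.1098,  0.0742])), ('blue_plate', 0.18, array([0.5245, 0.2128, 0.0094])), ('green_plate', 0.81, array([0.521 , 0.2133, 0.011 ]))]
otab 276 [ 0.5382  0.5401  0.548  -0.1282 -0.1171 -0.1014  0.1904  0.2052  0.2163]
oface 771 [ 0.5401  0.5419  0.5467 -0.146  -0.1183 -0.0835  0.0758  0.1033  0.1289]
btab 234 [ 0.5893  0.5913  0.5997 -0.1255 -0.1148 -0.0981  0.2005  0.2133  0.2228]
scene [('orange_plate', 0.93, array([0.3714, 0.1689, 0.0008])), ('orange_plate', 0.92, array([ 0.4522,  0.3304, -0.0046])), ('orange_plate', 0.79, array([ 0.5439, -0.1087,  0.071 ])), ('orange_plate', 0.62, array([0.381 , 0.273 , 0.0005])), ('blue_plate', 0.91, array([ 0.5966, -0.1086,  0.0734])), ('blue_plate', 0.49, array([ 0.5064,  0.2062, -0.0013])), ('green_plate', 0.83, array([0.5216, 0.2103, 0.0095]))]
otab 266 [ 0.5384  0.5401  0.5478 -0.1279 -0.1179 -0.1014  0.1913  0.206   0.2166]
oface 771 [ 0.54    0.542   0.5463 -0.146  -0.118  -0.0831  0.0761  0.1031  0.1289]
btab 226 [ 0.5894  0.5914  0.5995 -0.1254 -0.1149 -0.0985  0.2009  0.2133  0.2225]
top [('orange_plate', 0.65, array([0.4539, 0.3314, 0.0003])), ('orange_plate', 0.6, array([ 0.3763,  0.2718, -0.0011])), ('orange_plate', 0.43, array([0.3774, 0.1666, 0.0024])), ('green_plate', 0.82, array([0.5282, 0.2082, 0.0071]))]
```

View pics/end.png

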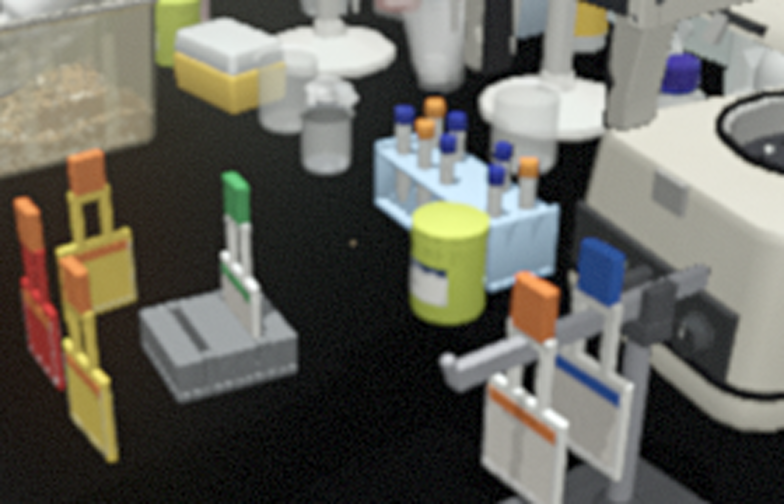

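The orange tab's top is 6 mm below blue's, so it is seated. Blue and green have not moved. Handing in.

```bash
python3 -c "
from h import *
print(workorder.finish_job())"
```

```text
the job is handed in; nothing more can be done
None
```

I hung the orange plate in the bar's notch, pressed it home, released it and handed the job in at about 14 s of the 64 s allowed. No verdict is reported on hand-in.

- **Finding the notch:** I slid the plate along the bar's flat top with a light downward push. The force vanished and the plate dropped 6 mm, with the TCP at x ≈ 0.5455 m. The camera's estimate for the notch was 0.543–0.544 m.
- **Pressing home:** the measured force was about 7 N for over 0.3 s at the seated height. The highest force I read while sliding on the bar was about 12 N, against the 20 N limit; I read it only at the end of each move.
- **Last checks (scene camera):**
  - Orange hangs free and upright, with its tab top 6 mm lower than blue's, as it should be when seated.
  - Blue and green are within about 4 mm of where they started, which is the accuracy of the position estimates.
  - The gripper is open, about 14 cm above the seating height, and touches nothing.
- **Disagreements:**
  - The scene network put orange's origin at 70–71 mm, not 68. That is within its 4 mm error, and the depth points and the arm's height both give 68.
  - The final top-camera check found neither orange nor blue on the bar, with the gripper above them, so only the scene camera confirms the end state.

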